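# Open the wide sweet bin and lay its lid in the tray

### The arm

A 6-joint arm with a two-finger parallel gripper is mounted at the origin on the work surface. World frame = base frame: x ahead of the robot, y to its left, z up, the work surface at z = 0. Lengths are in mm, angles in rad, forces in N, time in s.
With the tool pointing down it reaches from about 225 to 875 mm from the base axis. Payload 3.4 kg.
Tool frame: the origin (TCP) lies between the finger pads; the fingertips stand 8 mm ahead of it and the grasp point (between the pads) lies 11 mm behind it; z points along the fingers, y is the line along which they close (so a half turn about z gives the same grasp; the last joint's range is limited). The gripper opens to 85 mm and grips with 20 to 120 N. Pads are 22 mm wide; open, the fingers measure 114 mm over their backs; the gripper's body (76 mm by 85 mm) begins 54 mm behind the grasp point. The pads swing forward as they close: fully open they stand 13 mm farther back than shut.
Start: joints at [-1.398, 0.276, 1.505, -0, 1.361, -0.121], TCP at [166.513, -550.395, 239.328] pointing down, gripper open.
Joint ranges: [-2.89, 2.89], [-0.75, 2.08], [0.22, 2.7], [-1.18, 4.32], [0.11, 2.71], [-2.7, 2.7]. Speed limits (rad/s): [2.57, 2.57, 3.14, 3.14, 3.14, 3.14].

### API

Orientations are given as a rotation vector (axis times angle).
In Python, from plant import observe, camera, hand_in gives the robot as it stands.
- The arm moves only by the tool step_arm, never from a script. Its argument "steps" is a list of rows, each a list of 5 numbers: the opening, from 0 (shut) to 1 (fully open), then the shift along the tool's x, y, z in m, then the turn about the tool's z in degrees. A call has 1 to 12 rows; each row is the pose to reach, as a shift and turn from the pose commanded when the call began, along the tool's axes at that moment; what a row does not reach only later rows make up. A row lasts 1/12 s, in which the tool goes at most 41.7 mm and 7.16 degrees, less where a joint would pass 70% of its speed; a pose out of reach is approached as far as the arm can. A call with a gripper value outside its range is refused whole. The fingers move at their own pace and stop on an object; the grip force is fixed at half the most. Time passes only in rows, so rows that repeat a pose let the fingers close. It gives the time, the measured TCP pose, the force, the opening and the grip force at its end, in the units of the state.
- observe(): the state, without advancing time (a new reading comes with each control period).
- camera(name): name is "scene" or "top" or "wrist"; returns a dict with "color" (420x560x3 uint8, blue, green, red), "depth" (420x560 float32, mm along the optical axis (not along the pixel's ray), 0 where there is no reading), "mtx" (3x3 intrinsics, pixels), "pose" (4x4, takes a point from camera to world coordinates). Camera axes: x right, y down, z forward; pixel columns grow to the right and rows downward; lengths in mm; the calibration is good to about 2 mm. A picture is of the moment at which its call begins.
- hand_in(): hands the job in; it is judged then, once.
The state is a dict: "t": time; "joint_positions": joint angles; "qd": joint speeds; "joint_efforts": joint torques, N m; "eef_pos": TCP position; "eef_rot": TCP orientation; "force": force on the tool from outside, world axes, zero at the start; "torque": the same for the moment, N m; "finger_gap": finger opening in mm; "grip_force": force on a finger pad.
Only numpy, scipy, OpenCV 4.12 (cv2) and the standard library are available. Lean on these libraries where they do the work, as an engineer would, in place of code of your own. Each camera call takes 0.05 s, during which the arm holds its last target. There are 200 camera calls.

### The job

Open the wider of the two slope-fronted sweet bins: take its loose metal lid by the black grip bar and tip the front of it up until the lid is about level, its back edge still tucked under the bin's top board. Then draw it out towards the bin's front, lift it off and lay it flat, grip bar up, on the floor of the empty metal tray, setting it down rather than dropping it. Leave the narrow bin shut and the scoop and tongs where they lie.

Things in the scene. Friction and masses are not known exactly. Their poses are not given: they have to be found in the camera images.
- wide_bin: Wider bin, fixed: light wood box 170 mm wide (y), 210 deep (x -105 to +105), clear pane in front. Origin: middle of underside; x from front to back (front roughly faces the robot), z up. Front wall 80 mm high; from its outer top edge the rim slopes up to the back at 26 degrees along the side walls (10 mm thick). At the back a level top board, see wide_bin_seat. Chocolates to 70 mm.
- wide_bin_seat (a point): Point on the wide bin's rim (34 mm behind the bin's origin, 148 mm up, mid-width) where the middle of the lid's back lower edge lies when home. Axes as the bin. The level top board (12 mm thick, top 173 mm above the counter) starts 16 mm in front of this point and runs to the bin's back; its underside is 13 mm above this point, so the lid's back 16 mm is tucked under it.
- wide_bin_lid_mid (a point): Centre (mid-thickness) of the wide bin's loose lid: steel sheet 165 (x) by 176 (y) by 5 mm. Axes: x from its front edge to its back edge (up the slope when home), y across, z out of its top. Home, it lies on the sloping rim, its z leaning 26 degrees towards the bin's front, its front edge 10 mm out past the front wall.
- wide_bin_lid: The same lid, 0.27 to 0.47 kg; origin mid-underside of the sheet, axes as above. Not fastened: a frame 10 mm deep under the sheet (x -59 to +60 mm) fits inside the rim, 3 mm clear of the sides and 2 mm of the front, so the front must rise 10 mm before it can be drawn forward. Laid flat it rests on this frame, sheet underside 10 mm above what it lies on.
- wide_bin_lid_grip (a point): Middle of the lid's black grip bar: 14 (lid x) by 100 (lid y) by 14 mm (lid z), flat sides. It lies 40 mm in front of the lid's centre and 28 mm out from the sheet's top. End posts 10 mm wide leave 78 mm of free bar, with 21 mm free under it. Pinch it across its 14 mm, front and back, square to the sloping lid. Axes as the lid.
- wide_bin_lid_back (a point): Middle of the lid's back lower edge, 82.5 mm behind the lid's centre and 2.5 mm below it: the edge about which the lid tips up. Axes as the lid.
- narrow_bin: Narrow bin, fixed, to be left shut: same shape and heights, but only 110 mm wide. Origin and axes as the wide bin.
- narrow_bin_lid_mid (a point): Centre of the narrow bin's loose lid, 165 by 116 by 5 mm with a 70 mm grip bar, otherwise like the wide one. To be left where it is.
- tray: Empty aluminium tray, fixed: 280 (x) by 256 mm (y) outside, 272 by 248 inside, 12 mm high, floor 4 mm thick. Origin: middle of its underside, z up. The two bins and the tray stand side by side about 280 mm apart, in any order, each turned by up to 0.28 rad.
- scoop_mid (a point): Middle of a loose aluminium scoop, 180 mm long, 30 mm high, lying in front of the row. Leave it.
- tongs_mid (a point): Middle of loose steel serving tongs, 190 mm long, 16 mm high, lying in front of the row. Leave them.
Things that resemble listed ones, but are neither listed nor needed, are in the scene too. Leave any orange look-alike of the wide_bin_lid alone.

How it is judged:
By the outcome, as a careful person would: the job done as asked, in the order asked, and still so for the second after the job is handed in, with the robot touching nothing.
It also fails if it takes over 54 s, if anything falls off the work surface, if the arm or the gripper's body presses on something with over 40 N, if the wrist force passes 120 N, or if a joint passes its speed limit or range.

## Working session

There is one attempt and no reset: what is moved stays moved. The work goes in short steps, Python scripts to look and compute and a tool call to move; the robot and the scene stay as the last step left them, time stands still between calls to the robot, and variables do not carry over. Pictures are saved under pics/ and viewed, at most 10 in all, crops included, and the job is handed in when it is done.

Besides the shell and the picture viewer there is one more tool, called after "Call:" as a command line: name --pt "numbers of a row" for each row, then --argument value for the rest. step_arm: Moves the arm, as the interface text tells. Its arguments: {"type":"object","properties":{"steps":{"type":"array"}},"required":["steps"]}

```bash
mkdir -p pics; python3 - <<'E'
from plant import observe,camera
import cv2,numpy as np,pickle
s=observe(); print(s)
for n in("top","scene"):
    c=camera(n); pickle.dump(c,open(f"{n}.pkl","wb")); cv2.imwrite(f"pics/{n}.png",cv2.resize(c["color"],(784,588)))
    print(n,c["mtx"].round(1).tolist(),c["pose"].round(3).tolist())
E
```

```text
{'t': 0.0, 'joint_positions': array([-1.39798636e+00,  2.76606544e-01,  1.50614220e+00, -2.29129808e-06,
        1.36071596e+00, -1.21007027e-01]), 'qd': array([-1.07238025e-05,  7.36120239e-04, -6.13581872e-04, -2.82379628e-04,
       -1.33494849e-03,  7.07363627e-04]), 'joint_efforts': array([-1.00643727e-03, -4.16778052e+01, -2.45809704e+01, -3.03642601e-04,
        1.12004988e-02, -3.09653785e-06]), 'eef_pos': array([ 166.4240197 , -549.84232161,  238.42951306]), 'eef_rot': array([-3.10590117e+00, -4.59595138e-01,  7.96284189e-05]), 'force': array([-1.18338496, -0.46145097, -0.25139122]), 'torque': array([-0.0277506 , -0.04441087,  0.0207492 ]), 'grip_force': 0.0, 'finger_gap': 85.57087778535883}
top [[539.0, 0.0, 282.2], [0.0, 539.0, 216.9], [0.0, 0.0, 1.0]] [[-0.01, -0.983, 0.182, 295.195], [-1.0, 0.008, -0.008, -60.22], [0.006, -0.182, -0.983, 1403.341], [0.0, 0.0, 0.0, 1.0]]
scene [[389.9, 0.0, 270.2], [0.0, 389.9, 205.3], [0.0, 0.0, 1.0]] [[0.824, 0.294, -0.485, 967.171], [0.566, -0.393, 0.724, -697.303], [0.023, -0.871, -0.491, 561.306], [0.0, 0.0, 0.0, 1.0]]
```

View pics/top.png

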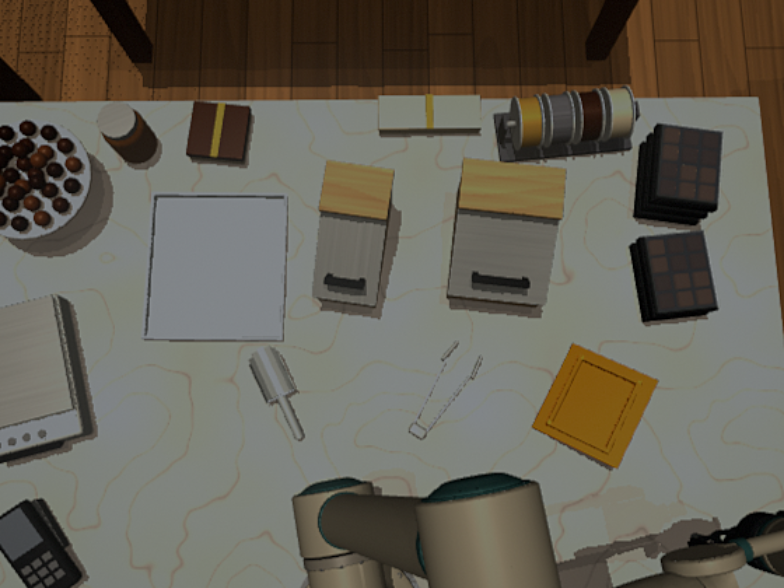

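View pics/scene.png

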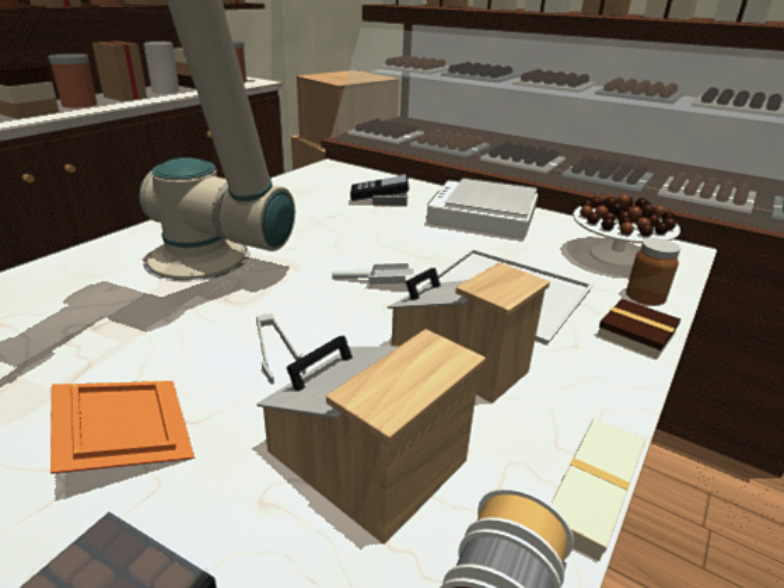

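Top view: the wide bin is on the right (board about 460-566, 160-218; grip bar about 500, 281), the narrow bin is in the middle, and the tray is on the left with corners at (153,196), (287,196), (284,340) and (145,339). The scene view agrees. The orange lid look-alike lies at about (595,405).

```bash
cat > h.py <<'E'
import numpy as np,cv2,pickle
def cloud(c):
    K=c["mtx"];d=c["depth"];v,u=np.indices(d.shape)
    p=np.stack([(u-K[0,2])/K[0,0]*d,(v-K[1,2])/K[1,1]*d,d],-1)
    return p@c["pose"][:3,:3].T+c["pose"][:3,3]
def rect(P):
    r=cv2.minAreaRect(P[:,:2].astype(np.float32)); return np.round(r[0],1),np.round(r[1],1),round(r[2],2)
def hit(c,u,v,z):
    r=c["pose"][:3,:3]@np.linalg.inv(c["mtx"])@[u,v,1]; o=c["pose"][:3,3]
    return o+r*(z-o[2])/r[2]
E
python3 - <<'E'
from h import *
c=pickle.load(open("top.pkl","rb"));P=cloud(c);I=c["color"].astype(int)
v,u=np.indices(c["depth"].shape);u=u*1.4;v=v*1.4
def box(a,b,e,f): return (u>a)&(u<e)&(v>b)&(v<f)&(c["depth"]>0)
m=box(440,150,580,230)&(P[...,2]>165)&(P[...,2]<181);print("board",m.sum(),P[m][:,2].mean(),rect(P[m]))
m=box(440,150,580,315);L=box(455,225,550,298)
blk=I.max(-1)<60
b=L&blk; print("bar",b.sum(),P[b].min(0),P[b].max(0),np.median(P[b],0),rect(P[b]))
s=L&~blk; Q=P[s];A=np.c_[Q[:,:2],np.ones(len(Q))]
w=np.ones(len(Q),bool)
for _ in range(5):
    k=np.linalg.lstsq(A[w],Q[w,2],rcond=None)[0];w=abs(A@k-Q[:,2])<4
print("lidplane",k,w.sum(),"slope",np.degrees(np.arctan(np.hypot(*k[:2]))),"dir",np.degrees(np.arctan2(k[1],k[0])))
g=box(440,215,570,315); M=g&(abs(P[...,:2]@k[:2]+k[2]-P[...,2])<4)&(P[...,2]>75); print("lid",rect(P[M]))
T=[hit(c,x/1.4,y/1.4,12) for x,y in[(153,196),(287,196),(284,340),(145,339)]];T=np.array(T);print(T.round(1),T.mean(0),rect(T))
for n,z,bx in(("floor",0,(160,205,275,330)),):
    print(n,P[box(*bx)][:,2].mean())
s=pickle.load(open("scene.pkl","rb"));I=s["color"];PS=cloud(s);D=s["depth"]
v,u=np.indices(D.shape);u=u*1.4;v=v*1.4
m=(u>325)&(u<490)&(v>325)&(v<440)&(abs(PS[...,2]-173)<5);print("board scene",rect(PS[m]),PS[m][:,2].mean())
b=(u>280)&(u<360)&(v>330)&(v<392)&(I.max(-1)<60)&(D>0);print("bar scene",b.sum(),np.median(PS[b],0),rect(PS[b]))
cv2.imwrite("pics/c1.png",cv2.resize(c["color"][100:230,300:420],None,fx=4.5,fy=4.5,interpolation=cv2.INTER_CUBIC))
cv2.imwrite("pics/c2.png",cv2.resize(c["color"][125:255,90:220],None,fx=4.5,fy=4.5,interpolation=cv2.INTER_CUBIC))
E
```

```text
board 2723 172.62623600497838 (array([ 724.8, -272.7]), array([179.1,  94.2]), 83.14)
bar 446 [ 555.37795932 -303.35889215    8.38396309] [ 591.80146722 -186.94933922  138.27359573] [ 568.45602636 -252.12992172  125.12328906] (array([ 573.8, -246.4]), array([116.8,  28.5]), 84.29)
lidplane [ 4.82097767e-01 -5.78170287e-02 -1.97965131e+02] 2448 slope 25.898999466261547 dir -6.838707542778954
lid (array([ 616.4, -259.4]), array([176. , 139.8]), 83.18)
[[767.6 392.   12. ]
 [765.6 134.7  12. ]
 [486.3 135.7  12. ]
 [490.4 393.3  12. ]] [627.49286204 263.9335034   12.        ] (array([626.9, 263.9]), array([257.7, 280.1]), 89.73)
floor 3.4217790369984873
board scene (array([ 726.5, -269.1]), array([179.7,  91.4]), 83.02) 172.94169470006017
bar scene 474 [ 577.9082355  -262.44293747  126.57934787] (array([ 520.8, -193.7]), array([ 87. , 240.7]), 44.61)
```

View pics/c1.png

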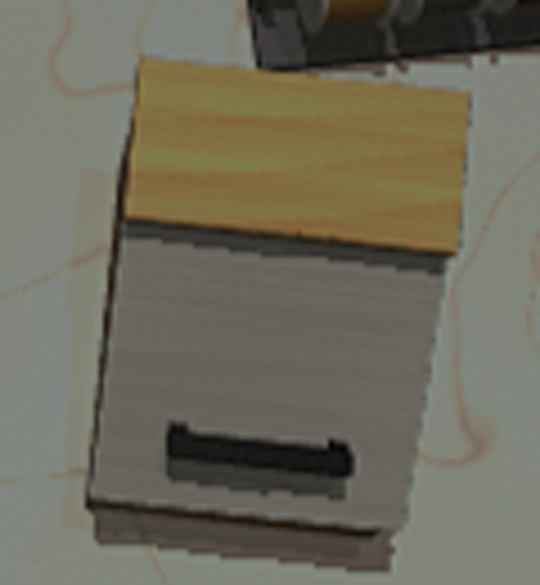

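View pics/c2.png

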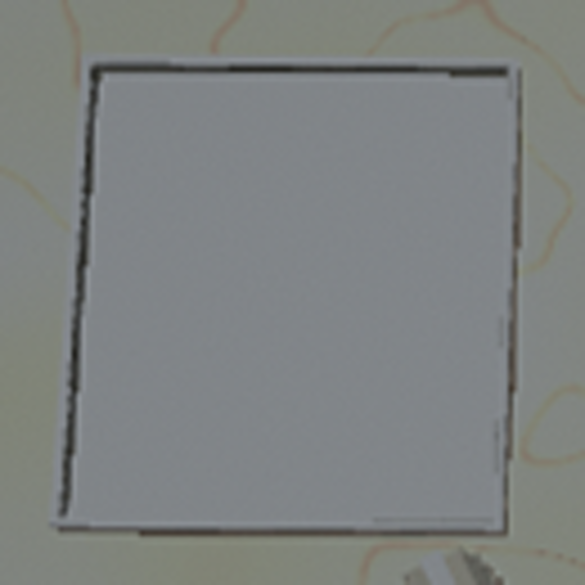

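The crops show the lid home under the board, with the bar at crop pixels (166-352, 425-475). The tray's edges are nearly square to the world axes.

```bash
cat >> h.py <<'E'
from scipy.spatial.transform import Rotation as R
def rel(s,target,yaw,p0=None):
    """shift in tool axes (m), turn about tool z (deg) so tool y lies along +-(cos yaw,sin yaw)"""
    M=R.from_rotvec(s["eef_rot"]).as_matrix(); p0=s["eef_pos"] if p0 is None else p0
    sh=M.T@(np.array(target)-p0)/1000
    y=np.array([np.cos(yaw),np.sin(yaw),0]); l=M.T@y
    a=np.degrees(np.arctan2(-l[0],l[1])); a=(a+90)%180-90
    return sh.round(4),round(a,2),M.round(3).tolist()
E
python3 - <<'E'
from h import *
from plant import observe
k=[.4821,-.0578,-197.97]
for n in("top","scene"):
    c=pickle.load(open(n+".pkl","rb"));P=cloud(c)
    h=P[...,2]-(P[...,0]*k[0]+P[...,1]*k[1]+k[2])
    ex=np.array([.9928,-.1196]);d=(P[...,:2]-[574.6,-252.7])
    a=d@ex;b=d@[.1196,.9928]
    m=(abs(a)<25)&(abs(b)<70)&(h>24)&(h<50)&(c["color"].max(-1)<80)
    print(n,m.sum(),"a",np.percentile(a[m],[3,50,97]).round(1),"b",np.percentile(b[m],[2,50,98]).round(1),"z",np.percentile(P[m][:,2],[3,50,97]).round(1))
c=pickle.load(open("top.pkl","rb"));print(hit(c,300+259/4.5,100+446/4.5,131))
s=observe();print(rel(s,[574.6,-252.7,230],-.12))
E
```

```text
top 261 a [-10.3  -3.8   5. ] b [-47.8  -0.9  46.5] z [122.8 130.1 136. ]
scene 348 a [-5.6  3.2  7.1] b [-47.9  -6.8  45.7] z [122.4 129.3 132.7]
[ 573.31144218 -252.91576894  131.        ]
(array([ 0.4767, -0.1663,  0.0089]), np.float64(-66.29), [[0.957, 0.29, -0.0], [0.29, -0.957, 0.002], [0.0, -0.002, -1.0]])
```

Call:
step_arm --pt "0.7 0.04 -0.014 0 -6" --pt "0.4 0.08 -0.028 0 -12" --pt "0.4 0.12 -0.042 0 -18" --pt "0.4 0.16 -0.056 0 -24" --pt "0.4 0.2 -0.07 0 -30" --pt "0.4 0.24 -0.084 0 -36" --pt "0.4 0.28 -0.098 0 -42" --pt "0.4 0.32 -0.112 0 -48" --pt "0.4 0.36 -0.126 0.0 -54" --pt "0.4 0.4 -0.14 0 -60" --pt "0.4 0.44 -0.154 0.005 -66.3" --pt "0.4 0.46 -0.16 0.009 -66.3"

```text
t: 1.1
eef_pos: [563.1, -261.2, 230.1]
eef_rot: [2.344, 2.091, 0.002]
force: [-0.4, -0.8, 0.3]
finger_gap: 34.0
grip_force: 0.0
```

Call:
step_arm --pt "0.4 0 0 0 0" --pt "0.4 0 0 0 0" --pt "0.4 0 0 0 0"

```text
t: 1.35
eef_pos: [559.8, -264.1, 229.8]
eef_rot: [-2.349, -2.084, 0.002]
force: [-0.1, -0.4, 1.0]
finger_gap: 34.2
grip_force: 0.0
```

```bash
python3 - <<'E'
from h import *
from plant import observe,camera
s=observe();print(s["t"],s["eef_pos"],s["finger_gap"],s["joint_positions"].round(2),s["force"]);print(rel(s,[574.6,-252.7,160],-.12))
c=camera("wrist");cv2.imwrite("pics/w1.png",c["color"])
P=cloud(c);k=[.4821,-.0578,-197.97]
h=P[...,2]-(P[...,0]*k[0]+P[...,1]*k[1]+k[2])
ex=np.array([.9928,-.1196]);d=(P[...,:2]-[574.6,-252.7])
a=d@ex;b=d@[.1196,.9928]
m=(abs(a)<25)&(abs(b)<70)&(h>24)&(h<42)&(c["color"].max(-1)<80)
print(m.sum(),"a",np.percentile(a[m],[3,50,97]).round(1),"b",np.percentile(b[m],[2,50,98]).round(1),"z",np.percentile(P[m][:,2],[3,50,97]).round(1),rect(P[m]))
E
```

```text
1.35 [ 559.80392842 -264.11671516  229.76144956] 34.15727003100008 [-0.55  0.35  1.42 -0.    1.37 -0.43] [-0.11883243 -0.35094981  1.03851906]
(array([0.0131, 0.0135, 0.0697]), np.float64(0.02), [[0.119, 0.993, -0.002], [0.993, -0.119, -0.0], [-0.0, -0.002, -1.0]])
3438 a [-8.2 -1.   6.9] b [-44.7   6.7  49.8] z [124.2 129.9 132.5] (array([ 574.2, -251. ]), array([99.4, 16.3]), 83.09)
```

View pics/w1.png

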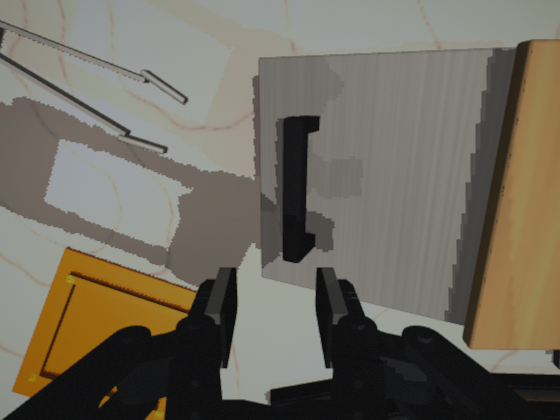

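The wrist view shows the bar at pixels (283-320, 116-262), square to the fingers. Next I centre over it, descend and close.

Call:
step_arm --pt "0.4 0.015 0.013 0.02 0" --pt "0.4 0.015 0.013 0.05 0" --pt "0.4 0.015 0.013 0.075 0" --pt "0.4 0.015 0.013 0.095 0" --pt "0.4 0.015 0.013 0.106 0" --pt "0.4 0.015 0.013 0.112 0" --pt "0.4 0.015 0.013 0.112 0" --pt "0.4 0.015 0.013 0.112 0"

```text
t: 2.07
eef_pos: [575.4, -251.7, 119.3]
eef_rot: [2.35, 2.082, 0.001]
force: [0.6, 0.4, 0.3]
finger_gap: 34.1
grip_force: 0.0
```

Call:
step_arm --pt "0.3 0 0 0 0" --pt "0.24 0 0 0 0" --pt "0.2 0 0 0 0" --pt "0.1 0 0 0 0" --pt "0 0 0 0 0" --pt "0 0 0 0 0"

```text
t: 2.57
eef_pos: [573.7, -251.1, 119.9]
eef_rot: [-2.35, -2.085, 0.004]
force: [-6.2, 0.4, 5.8]
finger_gap: 15.3
grip_force: 58.4
```

```bash
python3 - <<'E'
from h import *
from plant import observe,camera
s=observe();print(s["force"],s["torque"],s["finger_gap"])
c=camera("scene");cv2.imwrite("pics/s2.png",cv2.resize(c["color"][170:390,150:400],None,fx=2.6,fy=2.6))
E
```

```text
[-6.21485213  0.42179981  5.76184391] [-0.09505989  0.70715312 -0.0159457 ] 15.281207959327064
```

View pics/s2.png

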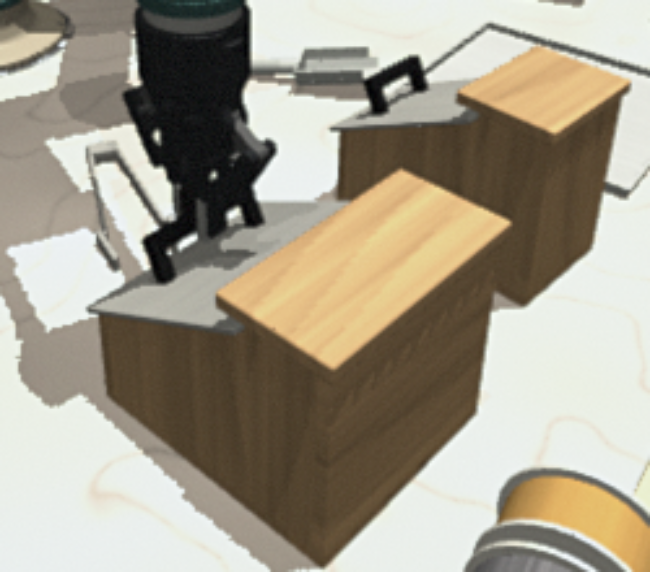

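Call:
step_arm --pt "0 0 -0.0006 -0.004 0" --pt "0 0 -0.0012 -0.008 0" --pt "0 0 -0.0018 -0.012 0" --pt "0 0 -0.002 -0.016 0" --pt "0 0 -0.002 -0.02 0" --pt "0 0 -0.002 -0.02 0"

```text
t: 3.12
eef_pos: [573.8, -250.6, 139.1]
eef_rot: [2.349, 2.084, 0.001]
force: [0.6, -0.0, -4.3]
finger_gap: 14.7
grip_force: 59.6
```

```bash
python3 - <<'E'
from h import *
from plant import observe,camera
s=observe();print(s["force"],s["torque"],s["finger_gap"])
c=camera("scene");pickle.dump(c,open("s3.pkl","wb"));cv2.imwrite("pics/s3.png",cv2.resize(c["color"][170:390,150:400],None,fx=2.6,fy=2.6))
P=cloud(c);ex=np.array([.9928,-.1196]);d=P[...,:2]-[698.3,-267.6]
a=d@ex;b=d@[.1196,.9928];z=P[...,2];I=c["color"].astype(int)
m=(a>-175)&(a<-20)&(abs(b)<80)&(z>70)&(z<160)&(I.max(-1)-I.min(-1)<25)&(I.min(-1)>70)
A=np.c_[a[m],b[m],np.ones(m.sum())];w=np.ones(len(A),bool)
for _ in range(6):
    k=np.linalg.lstsq(A[w],z[m][w],rcond=None)[0];w=abs(A@k-z[m])<4
print(k,w.sum(),np.degrees(np.arctan(k[0])),np.percentile(a[m][w],[1,99]))
E
```

```text
[ 0.62234528 -0.02336176 -4.29061612] [0.0391021  0.12194077 0.02845564] 14.713489418958062
[ 3.72830647e-01 -1.37767610e-03  1.59868392e+02] 1955 20.44699681231934 [-152.81419784  -38.06232804]
```

View pics/s3.png

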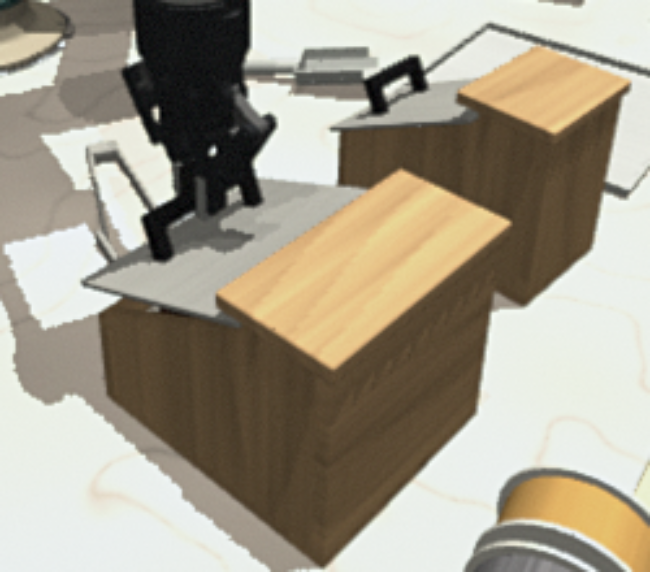

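```bash
cat > ang.py <<'E'
from h import *
from plant import observe,camera
import sys
s=observe();print(s["t"],s["eef_pos"].round(1),s["force"].round(1),s["torque"].round(2),s["finger_gap"])
c=camera("scene");cv2.imwrite(f"pics/{sys.argv[1]}.png",cv2.resize(c["color"][150:390,120:400],None,fx=2.4,fy=2.4))
P=cloud(c);ex=np.array([.9928,-.1196]);d=P[...,:2]-[698.3,-267.6]
a=d@ex;b=d@[.1196,.9928];z=P[...,2];I=c["color"].astype(int)
m=(a>-190)&(a<-25)&(b>-88)&(b<85)&(z>85)&(z<168)&(I.max(-1)-I.min(-1)<25)&(I.min(-1)>70)
A=np.c_[a[m],b[m],np.ones(m.sum())];w=np.ones(len(A),bool)
for _ in range(8):
    k=np.linalg.lstsq(A[w],z[m][w],rcond=None)[0];w=abs(A@k-z[m])<3
print(k,w.sum(),m.sum(),np.degrees(np.arctan(k[:2])),np.percentile(a[m][w],[1,99]))
E
```

Call:
step_arm --pt "0 0 0 -0.004 0" --pt "0 0 0 -0.008 0" --pt "0 0 0 -0.012 0" --pt "0 0 0.0005 -0.016 0" --pt "0 0 0.001 -0.02 0" --pt "0 0 0.0015 -0.024 0" --pt "0 0 0.0015 -0.024 0"

```text
t: 3.75
eef_pos: [574.9, -250.8, 163.8]
eef_rot: [2.349, 2.084, 0.0]
force: [-2.0, 1.4, -2.7]
finger_gap: 12.9
grip_force: 58.8
```

```bash
python3 ang.py s4
```

```text
3.75 [ 574.9 -250.8  163.8] [-2.   1.4 -2.7] [ 0.11  0.23 -0.01] 12.88750645039905
[ 1.35544977e-01 -2.25013702e-04  1.54023825e+02] 3036 3083 [ 7.71911154 -0.01289234] [-159.43812758  -34.35945908]
```

Call:
step_arm --pt "0 0 0.0007 -0.003 0" --pt "0 0 0.0014 -0.006 0" --pt "0 0 0.002 -0.009 0" --pt "0 0 0.0025 -0.012 0" --pt "0 0 0.003 -0.015 0" --pt "0 0 0.003 -0.015 0"

```text
t: 4.3
eef_pos: [578.3, -251.3, 177.9]
eef_rot: [2.349, 2.084, 0.001]
force: [0.6, 0.9, -3.9]
finger_gap: 12.7
grip_force: 59.4
```

```bash
python3 ang.py s5
```

```text
4.3 [ 578.3 -251.3  177.9] [ 0.6  0.9 -3.9] [-0.04  0.14 -0.  ] 12.670241931940934
[ 3.59716354e-02 -5.39055621e-04  1.55058035e+02] 3450 3468 [ 2.06013462 -0.03088561] [-159.0548512   -34.45862751]
```

View pics/s5.png

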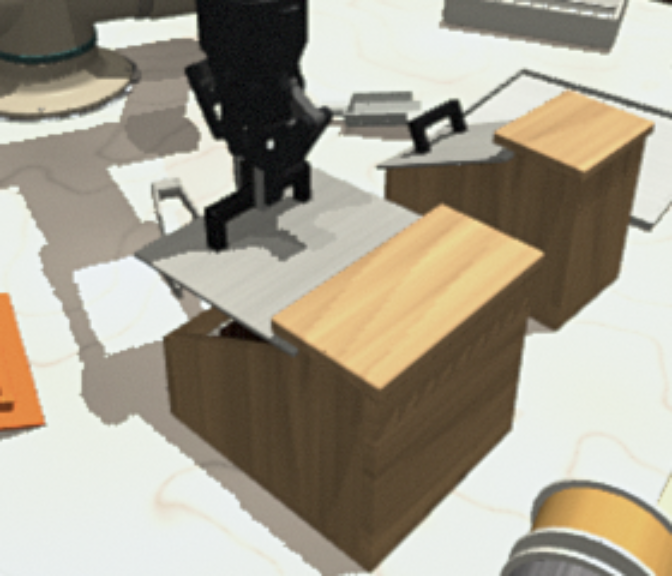

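Call:
step_arm --pt "0 0 -0.006 0 0" --pt "0 0 -0.014 0 0" --pt "0 0 -0.024 0 0" --pt "0 0 -0.034 0 0" --pt "0 0 -0.044 0 0" --pt "0 0 -0.054 0 0" --pt "0 0 -0.062 0 0" --pt "0 0 -0.068 0 0" --pt "0 0 -0.07 0 0" --pt "0 0 -0.07 0 0"

```text
t: 5.18
eef_pos: [507.7, -242.7, 177.6]
eef_rot: [2.351, 2.084, 0.0]
force: [0.1, 1.2, -4.6]
finger_gap: 12.5
grip_force: 59.2
```

Call:
step_arm --pt "0 0 0 -0.006 0" --pt "0 0 0 -0.016 0" --pt "0 0 0 -0.028 0" --pt "0 0 0 -0.042 0" --pt "0 0 0 -0.056 0" --pt "0 0 0 -0.068 0" --pt "0 0 0 -0.076 0" --pt "0 0 0 -0.08 0" --pt "0 0 0 -0.08 0"

```text
t: 5.93
eef_pos: [508.9, -242.9, 258.7]
eef_rot: [2.348, 2.083, 0.001]
force: [-0.5, 0.1, -3.4]
finger_gap: 12.5
grip_force: 59.3
```

```bash
python3 - <<'E'
from h import *
from plant import observe,camera
s=observe();print(s["t"],s["eef_pos"].round(1),s["force"].round(1),s["torque"].round(2),s["finger_gap"])
for n in("scene","top"):
    c=camera(n);pickle.dump(c,open(n+"L.pkl","wb"))
    P=cloud(c);ex=np.array([.9928,-.1196]);d=P[...,:2]-s["eef_pos"][:2]
    a=d@ex;b=d@[.1196,.9928];z=P[...,2]
    m=(a>-60)&(a<140)&(abs(b)<95)&(z>210)&(z<245)
    A=np.c_[a[m],b[m],np.ones(m.sum())];w=np.ones(len(A),bool)
    for _ in range(8):
        k=np.linalg.lstsq(A[w],z[m][w],rcond=None)[0];w=abs(A@k-z[m])<3
    print(k,w.sum(),np.degrees(np.arctan(k[:2])),np.percentile(a[m][w],[.5,99.5]),np.percentile(b[m][w],[.5,99.5]),rect(P[m][w]))
# bar centre = tcp; lid centre 40 behind; tray yaw 0 -> bar at tray centre x-40
print(rel(s,[627.2-40-1,263.9,257.9],0.0))
E
```

```text
5.9333 [ 508.9 -242.9  258.7] [-0.5  0.1 -3.4] [0.01 0.18 0.01] 12.529102236619932
[ 3.50826894e-02 -1.25415396e-03  2.31502557e+02] 4148 [ 2.00926598 -0.07185769] [-38.4206229  123.72637019] [-87.65994895  87.25645282] (array([ 550.2, -247.4]), array([177.7, 166.7]), 83.02)
[ 3.35432426e-02 -1.84332366e-03  2.30412727e+02] 1699 [ 1.92116591 -0.10561455] [-42.45872536 120.63011633] [-89.45532938  85.09953321] (array([ 547.7, -250.1]), array([175.9, 164.9]), 83.0)
(array([5.125e-01, 1.620e-02, 2.000e-04]), np.float64(-6.85), [[0.119, 0.993, 0.002], [0.993, -0.119, -0.001], [-0.001, 0.002, -1.0]])
```

Call:
step_arm --pt "0 0.01 0.0003 0 0" --pt "0 0.03 0.001 0 -0.5" --pt "0 0.055 0.0017 0 -1" --pt "0 0.085 0.0027 0 -1.5" --pt "0 0.115 0.0037 0 -2" --pt "0 0.145 0.0046 0 -2.5" --pt "0 0.175 0.0056 0 -3" --pt "0 0.205 0.0065 0 -3.5" --pt "0 0.235 0.0075 0 -4" --pt "0 0.265 0.0084 0 -4.5" --pt "0 0.295 0.0093 0 -5" --pt "0 0.325 0.0103 0 -5.5"

```text
t: 7.03
eef_pos: [556.3, 81.2, 256.5]
eef_rot: [-2.246, -2.194, 0.002]
force: [0.5, -0.9, -4.0]
finger_gap: 12.7
grip_force: 59.2
```

Call:
step_arm --pt "0 0.03 0.001 0 0" --pt "0 0.06 0.002 0 -0.5" --pt "0 0.09 0.003 0 -1" --pt "0 0.12 0.004 0 -1.3" --pt "0 0.145 0.005 0 -1.3" --pt "0 0.165 0.005 0 -1.3" --pt "0 0.178 0.005 0 -1.3" --pt "0 0.185 0.005 0 -1.3" --pt "0 0.185 0.005 0 -1.3" --pt "0 0.185 0.005 0 -1.3"

```text
t: 7.87
eef_pos: [566.4, 263.0, 256.9]
eef_rot: [2.222, 2.22, -0.003]
force: [-0.1, -0.4, -4.4]
finger_gap: 12.3
grip_force: 59.2
```

```bash
python3 - <<'E'
from h import *
from plant import observe,camera
s=observe();print(s["t"],s["eef_pos"].round(1),s["force"].round(1),s["torque"].round(2),s["finger_gap"])
c=camera("top")
P=cloud(c);d=P[...,:2]-s["eef_pos"][:2];a=d[...,0];b=d[...,1];z=P[...,2]
m=(a>-60)&(a<140)&(abs(b)<95)&(z>210)&(z<245)
A=np.c_[a[m],b[m],np.ones(m.sum())]
k=np.linalg.lstsq(A,z[m],rcond=None)[0]
print(k,rect(P[m]))
print(rel(s,[586.2,263.9,57.9],0.0))
E
```

```text
7.8667 [566.4 263.  256.9] [-0.1 -0.4 -4.4] [-0.02  0.2  -0.03] 12.31011740805681
[ 3.15781568e-02 -3.32831779e-03  2.28843474e+02] (array([606.5, 260.1]), array([177.1, 166.4]), 89.88)
(array([0.0012, 0.02  , 0.1989]), np.float64(-0.06), [[0.001, 1.0, -0.001], [1.0, -0.001, -0.002], [-0.002, -0.001, -1.0]])
```

Call:
step_arm --pt "0 0.001 0.01 0.01 0" --pt "0 0.002 0.02 0.03 0" --pt "0 0.002 0.02 0.055 0" --pt "0 0.002 0.02 0.08 0" --pt "0 0.002 0.02 0.105 0" --pt "0 0.002 0.02 0.13 0" --pt "0 0.002 0.02 0.15 0" --pt "0 0.002 0.02 0.168 0" --pt "0 0.002 0.02 0.182 0" --pt "0 0.002 0.02 0.192 0" --pt "0 0.002 0.02 0.196 0" --pt "0 0.002 0.02 0.196 0"

```text
t: 8.92
eef_pos: [586.6, 264.7, 60.0]
eef_rot: [-2.223, -2.219, 0.003]
force: [-0.4, -0.2, -4.8]
finger_gap: 12.4
grip_force: 59.3
```

Call:
step_arm --pt "0 0 0 0.002 0" --pt "0 0 0 0.004 0" --pt "0 0 0 0.006 0" --pt "0 0 0 0.008 0" --pt "0 0 0 0.01 0" --pt "0 0 0 0.01 0"

```text
t: 9.42
eef_pos: [586.4, 265.6, 51.0]
eef_rot: [-2.222, -2.22, 0.001]
force: [-0.5, 0.6, -4.7]
finger_gap: 12.4
grip_force: 59.3
```

Call:
step_arm --pt "0 0 0 0.001 0" --pt "0 0 0 0.002 0" --pt "0 0 0 0.003 0" --pt "0 0 0 0.003 0"

```text
t: 9.75
eef_pos: [586.5, 265.6, 48.0]
eef_rot: [-2.223, -2.22, 0.001]
force: [-0.3, -0.0, -4.4]
finger_gap: 12.8
grip_force: 59.3
```

Call:
step_arm --pt "0 0 0 0.0005 0" --pt "0 0 0 0.001 0" --pt "0 0 0 0.0015 0" --pt "0 0 0 0.0015 0"

```text
t: 10.08
eef_pos: [586.8, 265.6, 47.0]
eef_rot: [2.223, 2.22, 0.0]
force: [1.0, -1.3, -3.1]
finger_gap: 12.2
grip_force: 59.4
```

Call:
step_arm --pt "0 0 0 0.001 0" --pt "0 0 0 0.002 0" --pt "0 0 0 0.002 0"

```text
t: 10.33
eef_pos: [587.6, 265.7, 46.5]
eef_rot: [2.222, 2.219, 0.003]
force: [-0.8, -0.8, 3.8]
finger_gap: 12.5
grip_force: 60.7
```

Call:
step_arm --pt "0 0 0 0.001 0" --pt "0 0 0 0.002 0" --pt "0 0 0 0.002 0"

```text
t: 10.58
eef_pos: [588.3, 265.7, 46.0]
eef_rot: [2.221, 2.218, 0.006]
force: [-2.3, -1.5, 11.8]
finger_gap: 12.4
grip_force: 62.1
```

Call:
step_arm --pt "0 0 0 0.001 0" --pt "0 0 0 0.0015 0" --pt "0 0 0 0.0015 0"

```text
t: 10.83
eef_pos: [588.3, 265.7, 46.0]
eef_rot: [2.22, 2.218, 0.006]
force: [-3.5, -2.2, 18.7]
finger_gap: 12.5
grip_force: 63.1
```

```bash
cat > tl.py <<'E'
from h import *
from plant import observe,camera
s=observe();print(s["t"],s["eef_pos"].round(1),s["force"].round(1),s["finger_gap"])
c=camera("top");P=cloud(c);a=P[...,0]-587;b=P[...,1]-264;z=P[...,2]
m=(a>-60)&(a<140)&(abs(b)<95)&(z>14)&(z<28)
k=np.linalg.lstsq(np.c_[a[m],b[m],np.ones(m.sum())],z[m],rcond=None)[0]
print(k,np.degrees(k[:2]),rect(P[m]))
E
python3 tl.py
```

```text
10.8333 [588.3 265.7  46. ] [-3.5 -2.2 18.7] 12.494150500977627
[-2.92836688e-03 -5.93699540e-04  1.89254942e+01] [-0.16778306 -0.03401648] (array([627.2, 262.3]), array([176.6, 166. ]), 89.91)
```

Lid lies flat on the tray floor, well centred. I back off the push slightly, then open a little at a time and retreat straight up.

Call:
step_arm --pt "0 0 0 -0.002 0" --pt "0 0 0 -0.003 0" --pt "0 0 0 -0.003 0" --pt "0.2 0 0 -0.003 0" --pt "0.3 0 0 -0.003 0" --pt "0.36 0 0 -0.003 0" --pt "0.36 0 0 -0.003 0" --pt "0.36 0 0 -0.003 0"

```text
t: 11.55
eef_pos: [586.4, 265.6, 43.7]
eef_rot: [-2.222, -2.22, 0.001]
force: [0.5, 0.4, -0.9]
finger_gap: 30.8
grip_force: 0.0
```

Call:
step_arm --pt "0.36 0 0 -0.005 0" --pt "0.36 0 0 -0.015 0" --pt "0.36 0 0 -0.03 0" --pt "0.36 0 0 -0.05 0" --pt "0.36 0 0 -0.075 0" --pt "0.36 0 0 -0.1 0" --pt "0.36 0 0 -0.125 0" --pt "0.36 0 0 -0.15 0" --pt "0.36 0 0 -0.17 0" --pt "0.36 0 0 -0.18 0" --pt "0.36 0 0 -0.18 0"

```text
t: 12.47
eef_pos: [588.1, 266.1, 228.0]
eef_rot: [2.221, 2.218, 0.009]
force: [-0.0, -0.4, 0.2]
finger_gap: 30.6
grip_force: 0.0
```

```bash
python3 tl.py; python3 - <<'E'
from plant import camera
import cv2
cv2.imwrite("pics/end.png",cv2.resize(camera("scene")["color"],(784,588)))
E
```

```text
12.4667 [588.1 266.1 228. ] [-0.  -0.4  0.2] 30.61573765912405
[-2.38706774e-03 -1.06026634e-03  1.89069039e+01] [-0.13676891 -0.06074879] (array([627. , 249.3]), array([151.1, 166.2]), 89.91)
```

View pics/end.png

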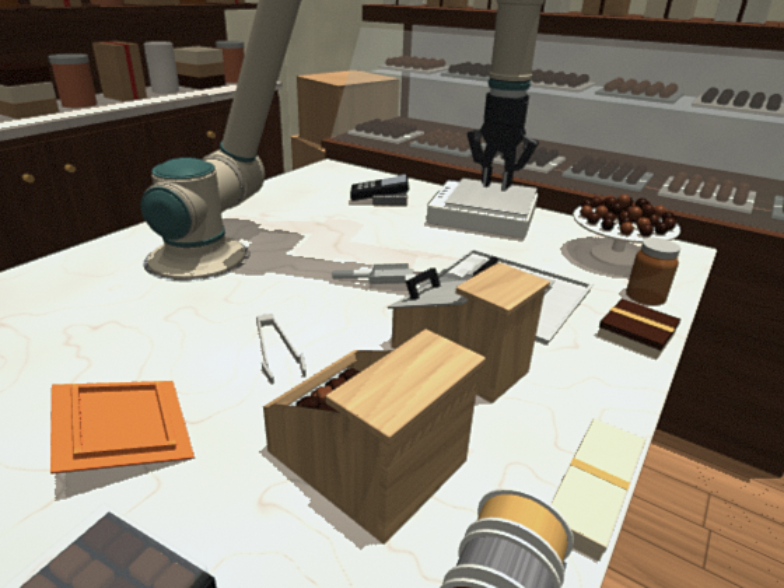

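The final view shows the wide bin open, with chocolates visible at about (330,390), and the narrow bin still shut. The lid lies in the tray at about (490,265), with the scoop and tongs unmoved.

```bash
python3 -c "
from plant import hand_in
print(hand_in())"
```

```text
the job is handed in; nothing more can be done
None
```

The wide bin is open and its lid lies flat, grip bar up, on the tray floor; the narrow bin, scoop and tongs are as they were, and the job was handed in at about 12.5 s.

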